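# Stage two wide jars on the pull-out board of a packing console

### The job

Pull the board of the packing console out to its stop, then slide the squat tub and the tall jar, one from each side worktop, across onto the board so that both stand upright and wholly on it, and leave the board fully out. They are too wide to pick up: keep them standing flat on the surface all the way, without lifting or tipping them, and leave everything else where it is.

Things in the scene. Friction and masses are not known exactly. Their poses are not given: they have to be found in the camera images.
- console: Fixed low console. Origin at bench level, under the middle of the fully pulled-out board; +x away from the robot, +y left. Two white side worktops, top 50 mm above the bench: x -135 to +115 mm, |y| 123 to 370 mm. Behind, a grey housing 85 mm high: x +115 to +415, |y| to 370; boxes on it from x +265 rise to 185 mm. Between the worktops an open channel, filled by the board once out.
- board (a joint): Pull-out plywood board, slides straight towards the robot (console -x); 0 = fully in the housing, 0.230 m = at its outer stop. About 4 N of friction. The board is 240 mm wide and 14 mm thick, with its flat top 49 mm above the bench (1 mm below the worktops, 3 mm gap at each side); no rims.
- board_front (a point): Middle of the board's front edge (nearest the robot), on its flat top; moves with the board, axes as the console's. Fully out, the exposed board reaches 230 mm from it in +x, up to the housing's front, and 120 mm to each side in y.
- board_handle (a point): Middle of the bar of the board's steel loop handle: bar 10 mm thick, 100 mm long along console y, centre 42 mm above the bench, 50 mm in front of the board's front edge, with a side rod at each end back to the board. The slot between bar and board edge is 45 mm clear, open above, and down to the bench.
- tub: Squat white round tub with screw lid, 96 mm diameter, 78 mm high, standing on one of the side worktops. Origin at the centre of its underside, z up.
- jar: Tall white round jar with screw lid, 90 mm diameter, 125 mm high, standing on the other side worktop. Origin at the centre of its underside, z up.
- flask: Bystander: slim bottle, 42 mm diameter, 105 mm high, standing on a side worktop near the board. Origin at the centre of its underside, z up.
- carton: Bystander: upright small cardboard carton, 40 x 40 mm, 90 mm high, on a side worktop near the board. Origin at the centre of its underside, z up.
- tape: Bystander: roll of tape lying flat, 70 mm diameter, 45 mm high, on the outer part of a side worktop. Origin at the centre of its underside, z up.
- packet: Bystander: small blue box, 50 x 50 x 50 mm, on the outer part of a side worktop. Origin at the centre of its underside, z up.
- scanner: Bystander: black hand scanner lying on the bench before the console, 178 mm long (x -105 to +73), 50 mm wide, 45 mm high. Origin on the bench under it.
- dispenser: Bystander: red tape dispenser on the bench before the console, 140 mm long in x, 55 mm wide, 96 mm high. Origin at the centre of its underside.
- mug: Bystander: white mug, 80 mm diameter, 90 mm high, on the bench left of the console, handle to its +y. Origin at the centre of its underside.
Mind the look-alikes: they are no part of the job. What is shaped like the jar but green or yellow is not meant.

How it is judged:
By the outcome, as a careful person would: the job done as asked, in the order asked, and still so for the second after the job is handed in, with the robot touching nothing.
It also fails if it takes over 72 s, if anything falls off the work surface, if the arm or the gripper's body presses on something with over 40 N, if the wrist force passes 120 N, or if a joint passes its speed limit or range.

### The arm

A 7-joint arm with a two-finger parallel gripper is mounted at the origin on the work surface. World frame = base frame: x ahead of the robot, y to its left, z up, the work surface at z = 0. Lengths are in m, angles in degrees, forces in N, time in s.
With the tool pointing down it reaches from about 0.35 to 0.775 m from the base axis. Payload 3.1 kg.
Tool frame: the origin (TCP) lies on the centre line of the jaws, within the pads' length; the fingertips stand 17 mm ahead of it and the grasp point (between the pads) lies 2 mm behind it (robot.tip_reach is the distance from the TCP to the fingertips, in m); z points along the fingers, y is the direction in which the jaws open and shut (so a half turn about z gives the same grasp; the last joint's range is limited). The gripper opens to 85 mm and grips with 20 to 120 N. Pads are 22 mm wide; open, the fingers measure 114 mm over their backs; the gripper's body (76 mm by 85 mm) begins 54 mm behind the grasp point. The pads swing forward as they close: fully open they stand 13 mm farther back than shut.
Start: joints at [70.033, 17.813, 0.802, 86.603, -0.252, 75.585, -1.558], TCP at [0.166, -0.524, 0.248] pointing down, gripper open.
Joint ranges: [-154.91, 154.91], [-16.99, 109.72], [-72.82, 74.43], [7.12, 147.25], [-82.49, 262.49], [11.32, 116.49], [-174.64, 174.64]. Speed limits (degrees/s): [159.86, 159.86, 180, 180, 180, 180, 180].

### API

Orientations are given as [roll, pitch, yaw] about the fixed x, y, z axes, in that order (R = Rz(yaw) Ry(pitch) Rx(roll)).
In Python, from station import robot, fingers, vision, workorder, recognise gives the robot as it stands. Calls block until the motion is done:
- robot.move_to(position, orientation): joint-space move of the TCP to a pose.
- robot.line_to(position, orientation=None, velocity=0.15, f_stop=None): straight line of the TCP; orientation=None keeps the orientation; velocity is the mean speed in m/s. With f_stop (N) it stops when the force on the tool has changed by that much, and returns True; else False.
- robot.move_j(angles): joint-space move.
- fingers.gripper_to(opening, force=None): opening from 0.0 (shut) to 1.0 (fully open); force is the grip in N (None keeps the last); returns when the fingers have stopped.
- robot.pause(seconds).
- robot.inverse_kinematics(position, orientation): joint angles nearest the present ones, or None.
- vision.grab_frame(name): name is "scene" or "top"; returns the picture (400x640x3 uint8, red, green, blue); there is no depth.
- vision.calibration(name): a dict with "mtx" (3x3 intrinsics, pixels), "k1" (the pictures are not rectified: a ray, as slopes to the right and down, at radius r is drawn at 1 + k1 r^2 times it, then the intrinsics apply), "extrinsics" (4x4, takes a point from world to camera coordinates). Camera axes: x right, y up, looking along -z (the intrinsics and any distortion apply to the point x, -y, -z); pixel columns grow to the right and rows downward; lengths in m; the calibration is good to about 2 mm. A picture is of the moment at which its call begins. calibration takes no time and is no camera call.
A pose or a line that the arm cannot do raises robot.PlanningError and nothing moves.
- workorder.close_job(): hands the job in, once; it reports no verdict.
Trained networks look in the newest picture that a camera, given by its name, has taken for a name from the list of things; names that differ only in an ending like _2 or _b are one class to them, and where a whole thing is asked for, a point or a joint stands for the part that bears it (a point fixed in the world has none). Each returns a list of dicts, best first, with "p" (0 to 1); they miss things now and then, are a little off and sometimes report something else, mostly with a low value. They report only what shows in the picture. A call takes as long as a camera call. They do not tell look-alikes from the thing itself.
- recognise(label, camera): "rect" ([centre column, centre row, width, height] in pixels, round what is visible of it).
Readings, each from a call of its own:
- robot.current_time_s(): time.
- robot.current_joint_positions(): joint angles.
- robot.current_dq(): joint speeds.
- robot.current_joint_torque(): joint torques, N m.
- robot.current_tool_pos(): TCP position.
- robot.current_eef_rot(): TCP orientation.
- robot.current_contact_force(): force on the tool from outside, world axes, zero at the start.
- robot.current_torque(): the same for the moment, N m.
- robot.current_finger_gap(): opening from 0.0 (shut) to 1.0 (fully open).
Only numpy, scipy, OpenCV 4.12 (cv2) and the standard library are available. Lean on these libraries where they do the work, as an engineer would, in place of code of your own. Each camera call takes 0.05 s, during which the arm holds its last target. There are 200 camera calls.

## Working session

There is one attempt and no reset: what is moved stays moved. The work goes in short steps, each a Python script; the robot and the scene stay as the last script left them, time stands still between calls to the robot, and variables do not carry over. Pictures are saved under pics/ and viewed, about 8 in all and at most 12, crops included, and the job is handed in when it is done.

```bash
ls; mkdir -p pics; cat > h.py <<'E'
import numpy as np, cv2
from station import robot, fingers, vision, workorder, recognise
def ray(cam,u,v):
    c=vision.calibration(cam);K=np.array(c["mtx"]);E=np.array(c["extrinsics"]);k=c["k1"]
    d=np.array([(u-K[0,2])/K[0,0],(v-K[1,2])/K[1,1]]);s=d.copy()
    for _ in range(30): s=d/(1+k*(s@s))
    R=E[:3,:3];o=-R.T@E[:3,3]
    return o,R.T@np.array([s[0],-s[1],-1])
def at_z(cam,u,v,z):
    o,d=ray(cam,u,v);return o+d*(z-o[2])/d[2]
def proj(cam,p):
    c=vision.calibration(cam);K=np.array(c["mtx"]);E=np.array(c["extrinsics"])
    q=E[:3,:3]@np.array(p)+E[:3,3];s=np.array([q[0],-q[1]])/-q[2];s=s*(1+c["k1"]*(s@s))
    return np.array([K[0,0]*s[0]+K[0,2],K[1,1]*s[1]+K[1,2]])
def save(cam,name):
    im=vision.grab_frame(cam);cv2.imwrite(f"pics/{name}.png",cv2.cvtColor(im,cv2.COLOR_RGB2BGR));return im
E
python3 - <<'E'
from h import *
for c in("scene","top"):
    save(c,c+"0");o,d=ray(c,320,200);print(c,o.round(3),d.round(3),vision.calibration(c)["k1"])
    for n in["console","board","board_handle","tub","jar","flask","carton","tape","packet","scanner","dispenser","mug"]:
        print(n,[(np.round(r["rect"]).astype(int).tolist(),round(r["p"],2)) for r in recognise(n,c)][:4])
print(robot.current_time_s())
E
```

```text
pics
scene [1.352 0.528 0.728] [-0.733 -0.377 -0.566] 0.0010833081735846426
console [([241, 283, 368, 231], 0.83)]
board [([408, 196, 37, 32], 0.69), ([268, 233, 32, 20], 0.52)]
board_handle [([267, 232, 36, 14], 0.45)]
tub [([225, 179, 37, 37], 0.91)]
jar [([461, 263, 46, 65], 0.84), ([360, 225, 37, 60], 0.79), ([364, 188, 30, 28], 0.6)]
flask [([227, 199, 17, 34], 0.8)]
carton [([339, 211, 20, 37], 0.9), ([268, 232, 35, 18], 0.4)]
tape [([408, 237, 32, 28], 0.93)]
packet [([179, 184, 24, 22], 0.79)]
scanner [([407, 194, 33, 36], 0.73)]
dispenser [([253, 156, 32, 35], 0.9), ([267, 234, 35, 18], 0.25)]
mug [([485, 234, 44, 46], 0.56)]
top [0.413 0.072 1.383] [ 0.066  0.008 -0.998] 0.04840515352449614
console [([346, 114, 297, 227], 0.77)]
board [([347, 133, 90, 27], 0.59), ([254, 160, 40, 39], 0.51)]
board_handle [([346, 133, 90, 31], 0.97), ([246, 292, 31, 72], 0.28)]
tub [([429, 178, 44, 43], 0.79), ([454, 275, 33, 54], 0.55)]
jar [([253, 161, 42, 40], 0.9), ([281, 240, 40, 36], 0.86), ([163, 179, 43, 37], 0.66)]
flask [([399, 144, 20, 17], 0.65)]
carton [([284, 180, 21, 17], 0.65)]
tape [([213, 187, 27, 28], 0.67)]
packet [([476, 148, 20, 23], 0.8), ([344, 131, 88, 35], 0.36)]
scanner [([247, 293, 34, 69], 0.94)]
dispenser [([453, 276, 29, 53], 0.63), ([344, 132, 91, 31], 0.37)]
mug [([153, 239, 46, 33], 0.76)]
1.3
```

View pics/scene0.png

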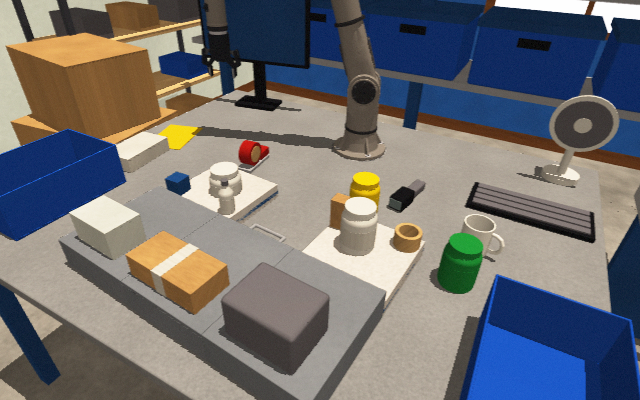

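View pics/top0.png

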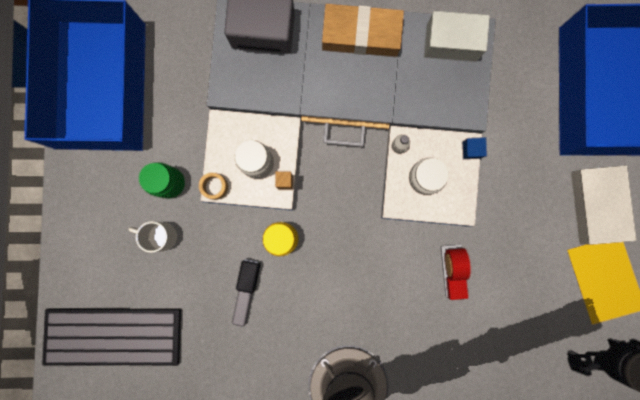

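The jar (white) is on the left worktop at top-view pixel (253,161), the tub on the right at (429,178). The flask is at (399,144), carton (284,180), tape (213,187) and packet (476,148). The green and yellow jars at (160,180) and (281,240) are decoys. The board is fully in, with its handle at (346,133).

```bash
cat > loc.py <<'E'
from h import *
from scipy.optimize import least_squares
D=dict(tub=(.048,.078),jar=(.045,.125),flask=(.021,.105),tape=(.035,.045),carton=(.024,.09),packet=(.030,.05),scanner=(.04,.045))
def box(cam,x,y,r,z0,h):
    a=np.linspace(0,2*np.pi,24);P=[proj(cam,(x+r*np.cos(t),y+r*np.sin(t),z)) for z in(z0,z0+h) for t in a]
    P=np.array(P);lo,hi=P.min(0),P.max(0);return np.array([*(lo+hi)/2,*(hi-lo)])
def fit(rects,r,h,z0=.05):
    # centres only (sizes are shrunk by occlusion)
    f=lambda p:np.concatenate([box(c,*p,r,z0,h)[:2]-np.array(R[:2]) for c,R in rects.items()])
    s=least_squares(f,[.6,0.]);return s.x,s.fun.round(1)
E
python3 - <<'E'
from loc import *
# console
px=[(209,108,115,370),(299,117,115,123),(201,201,-135,370),(294,209,-135,123),(390,127,115,-123),(483,131,115,-370),(383,217,-135,-123),(474,224,-135,-370)]
W=np.array([at_z("top",u,v,.05)[:2] for u,v,_,_ in px]);C=np.array([(a,b) for *_,a,b in px])/1e3
def T(p,q): c,s=np.cos(p[2]),np.sin(p[2]);return q@np.array([[c,s],[-s,c]])+p[:2]
s=least_squares(lambda p:(T(p,C)-W).ravel(),[.6,0,0],loss="soft_l1",f_scale=.003);p=s.x
print("console",p.round(4),np.degrees(p[2]).round(2),((T(p,C)-W)*1e3).round(0).tolist())
R=dict(tub=dict(top=[429,178],scene=[225,179]),jar=dict(top=[253,161],scene=[360,225]),flask=dict(top=[399,144],scene=[227,199]),carton=dict(top=[284,180],scene=[339,211]),tape=dict(top=[213,187],scene=[408,237]),packet=dict(top=[476,148],scene=[179,184]))
c,sn=np.cos(p[2]),np.sin(p[2]);M=np.array([[c,-sn],[sn,c]])
for n,r in R.items():
    for k in (["top"],["top","scene"]):
        x,f=fit({q:r[q] for q in k},*D[n]);print(n,k,x.round(4),"console",((x-p[:2])@M).round(4),f)
print("handle",T(p,np.array([[.065,0]])),at_z("top",346,133,.042))
for q in [(-.115,-.115)]: pass
im=cv2.imread("pics/top0.png")
for n,(r,h) in D.items(): pass
cv2.imwrite("pics/z.png",cv2.resize(im[95:305,190:495],None,fx=2.6,fy=2.6,interpolation=cv2.INTER_CUBIC))
E
```

```text
console [ 0.6034  0.0247 -0.0718] -4.12 [[-3.0, -0.0], [-0.0, -3.0], [0.0, 2.0], [1.0, 5.0], [7.0, -1.0], [-2.0, 3.0], [2.0, -0.0], [-1.0, -4.0]]
tub ['top'] [ 0.5589 -0.2009] console [-0.0281 -0.2282] [0. 0.]
tub ['top', 'scene'] [ 0.5614 -0.2018] console [-0.0255 -0.2289] [ 0.3 -1.   0.9 -1.2]
jar ['top'] [0.5936 0.2526] console [-0.0261  0.2266] [-0.  0.]Traceback (most recent call last):
  File "<stdin>", line 12, in <module>
  File "loc.py", line 10, in fit
    s=least_squares(f,[.6,0.]);return s.x,s.fun.round(1)
    return func(*args, **kwargs)
    result = trf(vector_fun.fun, vector_fun.jac, x0, f0, J0, lb, ub, ftol, xtol,
                 gtol, max_nfev, x_scale, loss_function, tr_solver,
                 tr_options.copy(), verbose, callback=callback_wrapped)
    return trf_no_bounds(
        fun, jac, x0, f0, J0, ftol, xtol, gtol, max_nfev, x_scale,
        loss_function, tr_solver, tr_options, verbose, callback=callback)
    J = jac(x)
    self._update_jac()
    ~~~~~~~~~~~~~~~~^^
    self.J = self.jac_wrapped(xp_copy(self.x), f0=self.f)
             ~~~~~~~~~~~~~~~~^^^^^^^
[... 754 characters left out ...]
n(x))
                         ~~~~~~~~^^^
    return self.f(x, *self.args, **self.kwargs)
           ~~~~~~^^^^^^^^^^^^^^^^^^^^^^^^^^^^^^
  File "loc.py", line 9, in <lambda>
    f=lambda p:np.concatenate([box(c,*p,r,z0,h)[:2]-np.array(R[:2]) for c,R in rects.items()])
                               ~~~^^^^^^^^^^^^^
  File "loc.py", line 5, in box
    a=np.linspace(0,2*np.pi,24);P=[proj(cam,(x+r*np.cos(t),y+r*np.sin(t),z)) for z in(z0,z0+h) for t in a]
                                   ~~~~^^^^^^^^^^^^^^^^^^^^^^^^^^^^^^^^^^^^^
  File "h.py", line 12, in proj
    c=vision.calibration(cam);K=np.array(c["mtx"]);E=np.array(c["extrinsics"])
ValueError: time passes only in moves, steps and waits
```

```bash
sed -i 's/^def ray/from functools import lru_cache\n@lru_cache\ndef cal(n): return vision.calibration(n)\ndef ray/; s/c=vision.calibration(cam)/c=cal(cam)/' h.py
cat >> loc.py <<'E'
CON=np.array([.6034,.0247,-.0718])
def w(x,y):  # console -> world xy
    c,s=np.cos(CON[2]),np.sin(CON[2]);return np.array([c*x-s*y,s*x+c*y])+CON[:2]
def con(q):
    c,s=np.cos(CON[2]),np.sin(CON[2]);q=np.asarray(q)-CON[:2];return np.array([c*q[0]+s*q[1],-s*q[0]+c*q[1]])
E
python3 - <<'E'
from loc import *
R=dict(tub=dict(top=[429,178],scene=[225,179]),jar=dict(top=[253,161],scene=[360,225]),flask=dict(top=[399,144],scene=[227,199]),carton=dict(top=[284,180],scene=[339,211]),tape=dict(top=[213,187],scene=[408,237]),packet=dict(top=[476,148],scene=[179,184]))
im=cv2.imread("pics/top0.png");S=3
z=cv2.resize(im[95:275,195:490],None,fx=2.7,fy=2.7,interpolation=cv2.INTER_CUBIC)
def dr(P,col): cv2.polylines(z,[np.int32([(proj("top",p)-[195,95]+.5)*2.7*16 for p in P])],True,col,1,cv2.LINE_AA,4)
for s in(1,-1): dr([(*w(x,s*y),.05) for x,y in[(-.135,.123),(-.135,.37),(.115,.37),(.115,.123)]],(0,0,255))
for n,r in R.items():
    for k in (["top"],["top","scene"]):
        x,f=fit({q:r[q] for q in k},*D[n]);print(n,k,x.round(4),"console",con(x).round(4),f)
    for zz in(.05,.05+D[n][1]): dr([(x[0]+D[n][0]*np.cos(t),x[1]+D[n][0]*np.sin(t),zz) for t in np.linspace(0,6.28,30)],(0,200,0))
print("handle pred",w(.065,0),at_z("top",346,133,.042))
cv2.imwrite("pics/z.png",z)
E
```

```text
tub ['top'] [ 0.5589 -0.2009] console [-0.0282 -0.2282] [0. 0.]
tub ['top', 'scene'] [ 0.5614 -0.2018] console [-0.0256 -0.2289] [ 0.3 -1.   0.9 -1.2]
jar ['top'] [0.5936 0.2526] console [-0.0261  0.2266] [-0.  0.]
jar ['top', 'scene'] [0.5958 0.2534] console [-0.0239  0.2276] [-0.3 -0.9  0.1 -1.5]
flask ['top'] [ 0.6456 -0.1207] console [ 0.0525 -0.142 ] [-0.  0.]
flask ['top', 'scene'] [ 0.6513 -0.1199] console [ 0.0582 -0.1408] [-0.3 -2.2  0.9 -3.7]
carton ['top'] [0.5491 0.1752] console [-0.065   0.1462] [0. 0.]
carton ['top', 'scene'] [0.55  0.175] console [-0.0641  0.1461] [ 0.1 -0.3  0.3 -0.5]
tape ['top'] [0.5307 0.3646] console [-0.0969  0.3338] [-0. -0.]
tape ['top', 'scene'] [0.532  0.3652] console [-0.0956  0.3345] [-0.2 -0.5  0.1 -0.8]
packet ['top'] [ 0.6425 -0.3282] console [ 0.0643 -0.3492] [0. 0.]
packet ['top', 'scene'] [ 0.6415 -0.3249] console [ 0.063 -0.346] [-1.3  0.4 -1.5 -1.4]
handle pred [0.66823253 0.02003701] [0.68649493 0.01352666 0.042     ]
```

View pics/z.png

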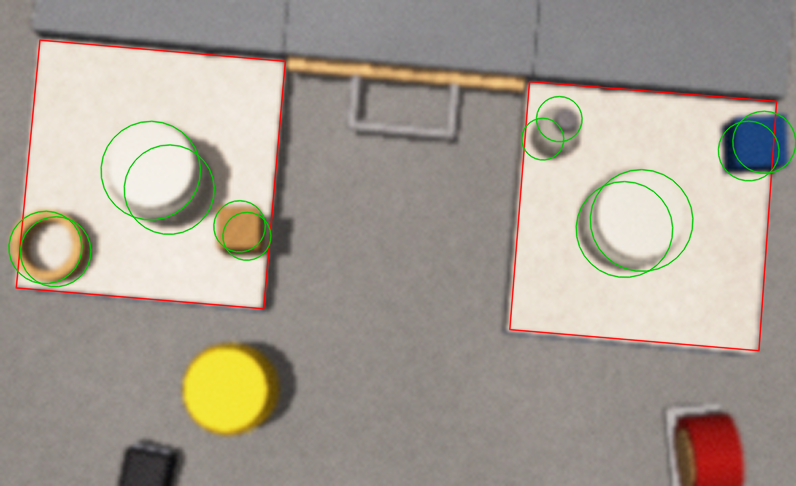

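```bash
cat >> loc.py <<'E'
from scipy.spatial.transform import Rotation as Ro
def ori(ucon,tilt,flip):
    """push direction ucon (deg in console frame), tilt deg: hand leans back, jaws across the push"""
    a=np.radians(ucon)+CON[2];u=np.array([np.cos(a),np.sin(a),0]);t=np.radians(tilt)
    z=u*np.sin(t)+np.array([0,0,-np.cos(t)]);y=np.array([-u[1],u[0],0])*(-1 if flip else 1)
    return Ro.from_matrix(np.c_[np.cross(y,z),y,z]).as_euler("xyz",degrees=True),z
def tcp(x,y,ztip,o):   # tip centre at console x,y and height ztip -> tcp position
    return np.array([*w(x,y),ztip])-o[1]*robot.tip_reach
E
python3 - <<'E'
from loc import *
print("yellow",con(fit(dict(top=[281,240]),.045,.125,0.)[0]).round(3), "bar",con(at_z("top",345,143.7,.042)[:2]).round(3))
for n,(x,y,z,u,t) in dict(hook=(.088,0,.026,0,0),hookup=(.088,0,.2,0,0),pulled=(-.16,0,.026,0,0),tub0=(-.027,-.30,.065,90,25),tub1=(-.03,-.11,.065,90,25),jarx=(-.085,.227,.07,0,25),jarx1=(-.02,.227,.07,0,25),jary=(.033,.29,.07,-90,25),jary1=(.033,.11,.07,-90,25)).items():
  for f in(0,1):
    o=ori(u,t,f);q=robot.inverse_kinematics(list(tcp(x,y,z,o)),list(o[0]));print(n,f,None if q is None else np.round(q,0))
E
```

```text
yellow [-0.22   0.142] bar [ 0.054 -0.005]
hook 0 [ 25.  55. -55.  74.  45.  72.  56.]
hook 1 [  10.   46.  -23.   75.   18.   63. -109.]
hookup 0 [ 21.  44. -50.  62.  32.  87.  64.]
hookup 1 [  12.   39.  -29.   62.   18.   83. -108.]
pulled 0 [ 38.  31. -57. 116.  34.  51.  48.]
pulled 1 [  26.   25.  -40.  116.   22.   47. -121.]
tub0 0 [  32.   43.    7.   76.  -26.   78. -136.]
tub0 1 [ 50.  45. -22.  75.  -7.  74.  30.]
tub1 0 [  22.   34.   -1.   92.  -26.   64. -149.]
tub1 1 [ 44.  38. -33.  91.  -5.  61.  14.]
jarx 0 [ -1.  28. -46. 112.  59.  44.   2.]
jarx 1 [ -64.   23.   33.  115.    7.   26. -135.]
jarx1 0 [  2.  34. -47. 105.  61.  47.   8.]
jarx1 1 [ -15.   27.  -22.  105.   45.   37. -161.]
jary 0 [-20.  67. -52.  42.  60. 106. -55.]
jary 1 [-18.  69. -62.  42.  69. 109. 123.]
jary1 0 [  1.  56. -53.  69.  58.  95. -55.]
jary1 1 [  4.  60. -62.  69.  65. 100. 122.]
```

```bash
python3 - <<'E'
from loc import *
o=ori(0,0,1);P=lambda x,z:list(tcp(x,-.003,z,o));O=list(o[0])
fingers.gripper_to(0.0)
robot.move_to(P(.079,.20),O)
print("down",robot.line_to(P(.079,.026),velocity=.15,f_stop=12))
print("near",robot.line_to(P(.060,.026),velocity=.06,f_stop=8),con(robot.current_tool_pos()[:2]),robot.current_contact_force())
save("top","hook")
print(robot.current_time_s())
E
```

```text
down False
near False [ 0.06051545 -0.00285717] [ 1.26276507 -1.02994685  0.95595791]
6.5333
```

View pics/hook.png

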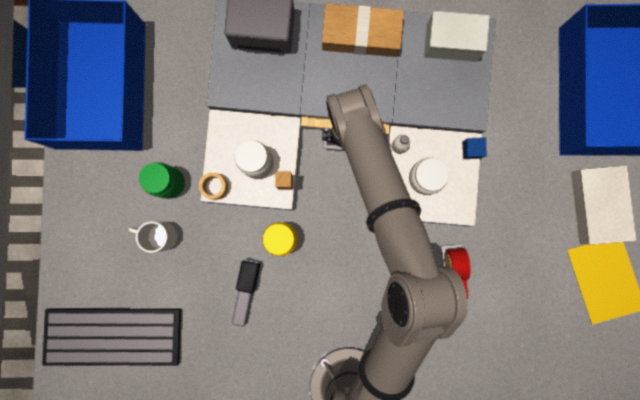

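The hand is down behind the handle bar at about (335,140), clear of everything else. Now pulling.

```bash
python3 - <<'E'
from loc import *
o=ori(0,0,1);P=lambda x,z:list(tcp(x,-.003,z,o));O=list(o[0])
print("pull",robot.line_to(P(-.13,.026),velocity=.12,f_stop=30),con(robot.current_tool_pos()[:2]),robot.current_contact_force())
print("stop",robot.line_to(P(-.17,.026),velocity=.04,f_stop=15),con(robot.current_tool_pos()[:2]),robot.current_contact_force())
x=con(robot.current_tool_pos()[:2])[0]
robot.line_to(P(x+.012,.026),velocity=.1)
robot.line_to(P(x+.012,.22),velocity=.25)
# swing aside to the tub's outer side
o=ori(90,25,1)
robot.move_to(list(tcp(-.027,-.33,.22,o)),list(o[0]))
fingers.gripper_to(.5)
for c in("top","scene"):
    save(c,c+"1")
    for n in("board_handle","tub","jar","flask","carton"): print(c,n,[(np.round(r["rect"]).astype(int).tolist(),round(r["p"],2)) for r in recognise(n,c)][:3])
print(robot.current_time_s())
E
```

```text
pull False [-0.12963678 -0.00328126] [4.50279839 0.97104384 1.92537435]
stop True [-0.14863229 -0.00305381] [ 0.27550394 -0.71799376  0.87521993]
top board_handle [([340, 172, 96, 113], 0.67), ([476, 148, 23, 23], 0.32)]
top tub [([430, 177, 42, 40], 0.88)]
top jar [([253, 160, 35, 39], 0.64), ([280, 240, 41, 34], 0.59)]
top flask [([399, 145, 20, 13], 0.73)]
top carton [([342, 173, 94, 110], 0.62), ([284, 180, 21, 23], 0.55), ([348, 113, 291, 227], 0.47)]
scene board_handle [([283, 219, 97, 60], 0.8), ([410, 237, 25, 27], 0.6)]
scene tub []
scene jar [([359, 228, 40, 61], 0.95), ([364, 191, 32, 39], 0.93), ([460, 263, 46, 66], 0.82)]
scene flask [([227, 198, 15, 36], 0.82)]
scene carton [([339, 211, 20, 39], 0.83), ([281, 220, 91, 65], 0.41)]
13.125
```

View pics/top1.png

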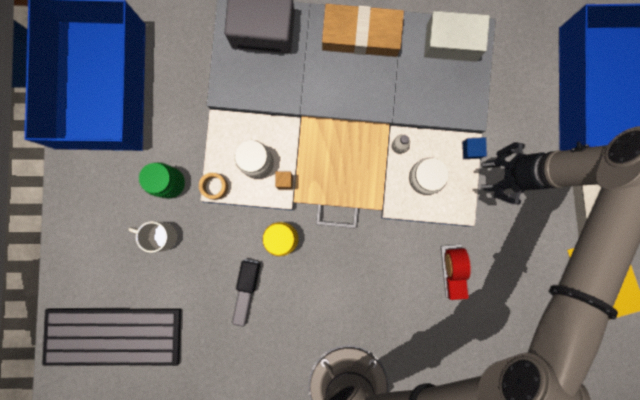

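The board is out (stop felt at -0.1486, expected -0.149), and everything else is unmoved. Next, the tub.

```bash
python3 - <<'E'
from loc import *
o=ori(90,25,1);P=lambda x,y,z:list(tcp(x,y,z,o))
robot.line_to(P(-.027,-.315,.13),velocity=.25)
print("down",robot.line_to(P(-.027,-.315,.066),velocity=.12,f_stop=8))
print("push1",robot.line_to(P(-.030,-.24,.066),velocity=.08,f_stop=20),robot.current_contact_force())
for c in("top","scene"):
    save(c,c+"2")
    for n in("tub","flask"): print(c,n,[(np.round(r["rect"]).astype(int).tolist(),round(r["p"],2)) for r in recognise(n,c)][:3])
print(robot.current_time_s(),robot.current_finger_gap())
a=cv2.imread("pics/top2.png")[90:240,330:560];b=cv2.imread("pics/scene2.png")[120:270,150:380]
cv2.imwrite("pics/c2.png",cv2.resize(np.vstack([a,b]),None,fx=2,fy=2,interpolation=cv2.INTER_CUBIC))
E
```

```text
down False
push1 False [ 0.10287254 -1.02210022  0.43394686]
top tub [([413, 177, 40, 36], 0.96), ([456, 275, 35, 57], 0.2)]
top flask [([401, 145, 22, 21], 0.72)]
scene tub [([484, 236, 45, 41], 0.71)]
scene flask [([226, 199, 15, 35], 0.59)]
15.7167 0.5028679113741887
```

View pics/c2.png

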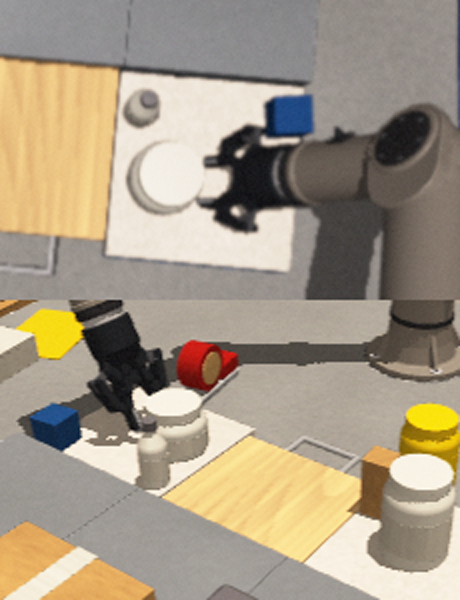

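Tub (crop 168,177) is sitting squarely in the fingers, upright; flask (142,107) and packet untouched. Continuing.

```bash
python3 - <<'E'
from loc import *
o=ori(90,25,1);P=lambda x,y,z:list(tcp(x,y,z,o))
print("push2",robot.line_to(P(-.040,-.18,.066),velocity=.08,f_stop=20),robot.line_to(P(-.040,-.117,.066),velocity=.08,f_stop=20),robot.current_contact_force())
robot.line_to(P(-.040,-.15,.066),velocity=.12)
robot.line_to(P(-.040,-.17,.26),velocity=.25)
o=ori(0,25,0)
q=robot.inverse_kinematics(list(tcp(-.10,.225,.26,o)),list(o[0]));print(np.round(q),np.round(robot.current_joint_positions()))
fingers.gripper_to(.45)
R={}
for c in("top","scene"):
    save(c,c+"3")
    for n in("tub","flask","jar","carton"):
        r=recognise(n,c);print(c,n,[(np.round(s["rect"]).astype(int).tolist(),round(s["p"],2)) for s in r][:3])
        R[n,c]=[s["rect"] for s in r]
try:
  for n in("tub","flask"): print(n,con(fit(dict(top=R[n,"top"][0]),*D[n])[0]).round(3))
  print("jar",[con(fit(dict(top=s),*D["jar"])[0]).round(3) for s in R["jar","top"]])
except Exception as e: print(e)
print(robot.current_time_s())
E
```

```text
push2 False False [ 0.14922841 -0.07921786  1.21108261]
[ 19.  18. -71. 100.  42.  64.  22.] [ 49.  30. -36.  75.  -7.  86.  14.]
top tub [([366, 178, 41, 37], 0.82)]
top flask [([346, 113, 296, 226], 0.75), ([401, 145, 21, 17], 0.56)]
top jar [([255, 161, 34, 40], 0.84), ([162, 180, 47, 38], 0.61), ([282, 240, 38, 32], 0.6)]
top carton [([283, 181, 19, 23], 0.9), ([456, 275, 32, 54], 0.33)]
scene tub [([273, 194, 34, 40], 0.62)]
scene flask [([226, 197, 16, 38], 0.72), ([275, 196, 35, 40], 0.72)]
scene jar [([458, 263, 47, 66], 0.97), ([366, 188, 34, 38], 0.95), ([359, 227, 38, 60], 0.72)]
scene carton [([342, 212, 21, 37], 0.85), ([480, 234, 47, 41], 0.67), ([281, 220, 98, 59], 0.45)]
tub [-0.042 -0.064]
flask [0.122 0.001]
jar [array([-0.026,  0.222]), array([-0.093,  0.452]), array([-0.218,  0.134])]
19.6417
```

View pics/scene3.png

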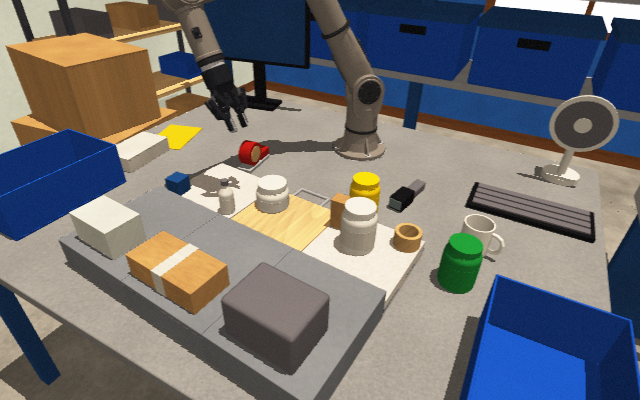

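Tub stands on the board at (273,194), at console (-42,-64) mm, wholly inside. Flask (227,199), packet and carton unmoved. Now the jar: +x first, clear of the carton.

```bash
python3 - <<'E'
from loc import *
fingers.gripper_to(.38)
best=None
for f in(0,1):
    o=ori(0,25,f);p=list(tcp(-.095,.228,.23,o));q=robot.inverse_kinematics(p,list(o[0]))
    print(f,None if q is None else np.round(q))
o=ori(0,25,0);P=lambda x,y,z:list(tcp(x,y,z,o))
robot.move_to(P(-.095,.228,.23),list(o[0]))
print("down",robot.line_to(P(-.095,.228,.068),velocity=.15,f_stop=8))
print("push",robot.line_to(P(-.06,.228,.068),velocity=.07,f_stop=20),robot.current_contact_force(),np.round(robot.current_joint_positions()))
for c in("top","scene"): save(c,c+"4")
print(robot.current_time_s())
a=cv2.imread("pics/top4.png")[90:270,150:420];b=cv2.imread("pics/scene4.png")[130:310,250:520]
cv2.imwrite("pics/c4.png",cv2.resize(np.vstack([a,b]),None,fx=1.65,fy=1.65,interpolation=cv2.INTER_CUBIC))
E
```

```text
0 [ 18.  22. -71. 102.  46.  62.  18.]
1 [ -93.   15.   65.  105.    1.   48. -125.]
down False
push False [-1.20586195  0.1759805  -0.12374792] [  6.  35. -56. 109.  66.  51.   1.]
23.3833
```

View pics/c4.png

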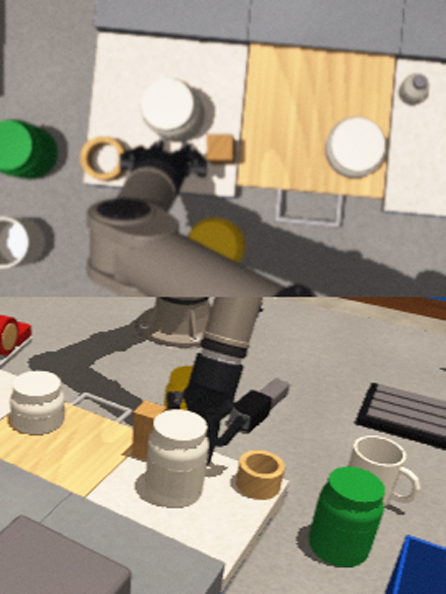

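Jar (crop 170,107) is seated in the fingers and upright. The knuckle passes about 13 mm from the carton, so I'll veer outward slightly.

```bash
python3 - <<'E'
from loc import *
o=ori(0,25,0);P=lambda x,y,z:list(tcp(x,y,z,o))
print("push",robot.line_to(P(-.021,.231,.068),velocity=.07,f_stop=20),robot.current_contact_force())
robot.line_to(P(-.05,.231,.068),velocity=.12)
robot.line_to(P(-.07,.231,.26),velocity=.25)
o=ori(-90,25,0);P=lambda x,y,z:list(tcp(x,y,z,o))
print(np.round(robot.inverse_kinematics(P(.032,.33,.22),list(o[0]))))
robot.move_to(P(.032,.335,.24),list(o[0]))
R={}
for c in("top","scene"):
    save(c,c+"5")
    for n in("jar","carton","tape"):
        r=recognise(n,c);print(c,n,[(np.round(s["rect"]).astype(int).tolist(),round(s["p"],2)) for s in r][:3]);R[n,c]=r
print("jar",[con(fit(dict(top=s["rect"]),*D["jar"])[0]).round(3) for s in R["jar","top"]])
print(robot.current_time_s())
a=cv2.imread("pics/top5.png")[90:270,150:420];b=cv2.imread("pics/scene5.png")[130:310,250:520]
cv2.imwrite("pics/c5.png",cv2.resize(np.vstack([a,b]),None,fx=1.65,fy=1.65,interpolation=cv2.INTER_CUBIC))
E
```

```text
push False [0.20231738 0.10142711 0.02235104]AttributeError: 'NoneType' object has no attribute 'rint'

The above exception was the direct cause of the following exception:

Traceback (most recent call last):
TypeError: loop of ufunc does not support argument 0 of type NoneType which has no callable rint method
```

```bash
python3 - <<'E'
from loc import *
for t in(0,15,20,25):
 for f in(0,1):
  o=ori(-90,t,f);r=[]
  for y,z in((.33,.22),(.31,.22),(.30,.22),(.31,.07),(.295,.07),(.295,.10),(.11,.07)):
    q=robot.inverse_kinematics(list(tcp(.032,y,z,o)),list(o[0]));r.append(None if q is None else np.round(q).astype(int).tolist())
  print(t,f,r)
R={}
for c in("top",):
    save(c,c+"5")
    for n in("jar","carton","tape","tub"):
        r=recognise(n,c);R[n,c]=r
        print(n,[con(fit(dict(top=s["rect"]),*D[n])[0]).round(3) for s in r[:3]],[round(s["p"],2) for s in r[:3]])
print(robot.current_time_s())
E
```

```text
0 0 [[-14, 49, -41, 46, 30, 93, -46], [-12, 47, -42, 49, 29, 92, -46], [-10, 47, -42, 50, 29, 92, -45], [-9, 52, -41, 62, 33, 76, -50], [-7, 52, -41, 64, 32, 75, -49], [-8, 50, -42, 62, 31, 78, -48], [12, 44, -42, 79, 30, 68, -38]]
0 1 [[-8, 56, -69, 45, 52, 100, 126], [-5, 55, -69, 48, 51, 99, 126], [-4, 55, -69, 50, 50, 99, 126], [0, 63, -69, 62, 56, 86, 120], [1, 62, -69, 63, 56, 85, 120], [1, 61, -70, 62, 55, 88, 121], [22, 56, -69, 79, 52, 79, 130]]
15 0 [[-27, 57, -35, 28, 40, 110, -44], [-24, 55, -36, 33, 39, 108, -45], [-23, 54, -36, 35, 39, 107, -45], [-20, 58, -36, 49, 40, 92, -52], [-19, 57, -36, 52, 40, 90, -52], [-19, 56, -36, 50, 39, 93, -51], [0, 47, -37, 74, 39, 79, -46]]
15 1 [[-23, 61, -60, 27, 62, 115, 132], [-19, 60, -62, 33, 61, 114, 131], [-18, 59, -63, 35, 61, 113, 130], [-13, 66, -63, 49, 62, 100, 121], [-11, 65, -63, 51, 62, 100, 121], [-12, 64, -64, 49, 61, 102, 122], [11, 58, -65, 73, 60, 92, 124]]
20 0 [[-32, 61, -30, 19, 42, 116, -41], [-28, 58, -33, 26, 43, 113, -43], [-27, 57, -34, 29, 43, 112, -43], [-24, 61, -34, 44, 42, 97, -52], [-22, 60, -35, 47, 4
[... 295 characters left out ...]
 -63, 71, 62, 95, 123]]
25 0 [None, [-36, 61, -10, 19, 29, 116, -36], [-32, 60, -25, 22, 41, 116, -40], [-27, 64, -33, 38, 45, 102, -51], [-26, 63, -33, 42, 45, 101, -51], [-26, 62, -33, 40, 45, 103, -50], [-7, 50, -34, 69, 45, 87, -49]]
25 1 [None, [-36, 61, -10, 19, 29, 116, 144], [-33, 60, -20, 23, 37, 116, 141], [-22, 70, -59, 38, 67, 109, 125], [-20, 69, -59, 41, 67, 109, 124], [-20, 67, -59, 39, 67, 111, 125], [3, 60, -61, 69, 64, 99, 123]]
jar [array([-0.096,  0.451]), array([-0.217,  0.137]), array([0.024, 0.23 ])] [0.89, 0.68, 0.65]
carton [array([-0.068,  0.145])] [0.83]
tape [array([-0.033, -0.008])] [0.62]
tub [array([-0.047, -0.064]), array([-0.032, -0.003])] [0.8, 0.59]
25.6583
```

View pics/top5.png

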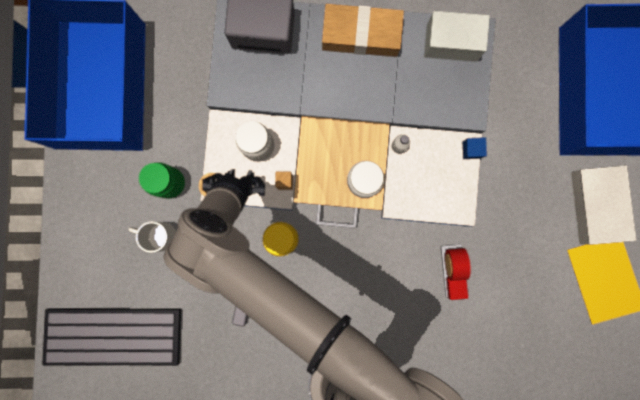

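Jar is now at console (~25, 230) mm, 25 mm clear of the carton's lane, everything else in place. Now I go round to its outer side.

```bash
python3 - <<'E'
from loc import *
o=ori(-90,10,0);robot.move_to(list(tcp(.028,.315,.25,o)),list(o[0]))
o=ori(-90,25,0);P=lambda x,y,z:list(tcp(x,y,z,o))
robot.line_to(P(.028,.307,.20),list(o[0]),velocity=.15)
print("down",robot.line_to(P(.028,.303,.068),velocity=.15,f_stop=8),robot.current_contact_force())
print("push",robot.line_to(P(.029,.24,.068),velocity=.08,f_stop=20),robot.current_contact_force())
R={}
for c in("top","scene"):
    save(c,c+"6")
    r=recognise("jar",c);print(c,[(np.round(s["rect"]).astype(int).tolist(),round(s["p"],2)) for s in r][:3]);R[c]=r
print("jar",[con(fit(dict(top=s["rect"]),*D["jar"])[0]).round(3) for s in R["top"]])
print(robot.current_time_s(),np.round(robot.current_joint_positions()))
a=cv2.imread("pics/top6.png")[90:270,150:420];b=cv2.imread("pics/scene6.png")[130:310,250:520]
cv2.imwrite("pics/c6.png",cv2.resize(np.vstack([a,b]),None,fx=1.65,fy=1.65,interpolation=cv2.INTER_CUBIC))
E
```

```text
down False [ 0.01545613 -0.92196634  0.65319685]
push False [ 0.25035718 -0.9682116  -0.12272203]
top [([163, 180, 46, 40], 0.93), ([270, 146, 36, 40], 0.82)]
scene [([366, 194, 32, 45], 0.9), ([335, 229, 39, 61], 0.85), ([460, 263, 48, 66], 0.79)]
jar [array([-0.093,  0.451]), array([0.016, 0.186])]
29.4 [-21.  57. -31.  53.  42.  95. -51.]
```

View pics/c6.png

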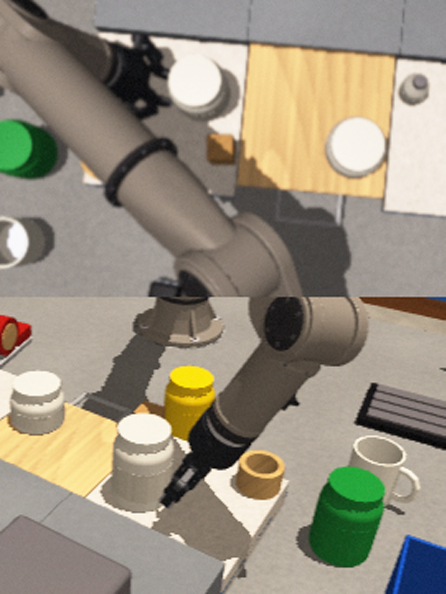

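Jar (crop 197,85) upright in the fingers, carton (221,148) clear. Continuing onto the board.

```bash
python3 - <<'E'
from loc import *
o=ori(-90,25,0);P=lambda x,y,z:list(tcp(x,y,z,o))
def jar():
    r=recognise("jar","top") if save("top","t7") is not None else 0
    return [con(fit(dict(top=s["rect"]),*D["jar"])[0]).round(3) for s in r]
for y in(.175,.114):
    print("push",robot.line_to(P(.030,y,.068),velocity=.08,f_stop=20),robot.current_contact_force().round(1) if hasattr(robot.current_contact_force(),'round') else robot.current_contact_force(),jar())
robot.line_to(P(.030,.15,.068),velocity=.12)
robot.line_to(P(.030,.18,.24),velocity=.25)
o=ori(-90,5,0);robot.move_to(list(tcp(.0,.33,.28,o)),list(o[0]))
for c in("top","scene"):
    save(c,c+"8")
    for n in("jar","tub","board_handle","flask","carton","tape","packet"):
        r=recognise(n,c)
        print(c,n,[(np.round(s["rect"]).astype(int).tolist(),round(s["p"],2),con(fit({c:s["rect"]},*D[n],.049)[0]).round(3).tolist() if n in D else 0) for s in r][:3])
print(robot.current_time_s())
a=cv2.imread("pics/top8.png")[90:270,150:500];b=cv2.imread("pics/scene8.png")[130:310,150:500]
cv2.imwrite("pics/c8.png",cv2.resize(np.vstack([a,b]),None,fx=1.65,fy=1.65,interpolation=cv2.INTER_CUBIC))
E
```

```text
push False [ 0.6 -0.4  1. ] [array([0.024, 0.122]), array([-0.232,  0.157]), array([-0.092,  0.45 ])]
push False [0.  0.6 1.1] [array([-0.094,  0.452]), array([-0.222,  0.146]), array([0.022, 0.061])]
top jar [([320, 147, 34, 39], 0.8, [0.025, 0.061]), ([292, 234, 21, 20], 0.68, [-0.203, 0.111]), ([162, 180, 40, 34], 0.67, [-0.096, 0.454])]
top tub [([365, 179, 39, 41], 0.88, [-0.045, -0.063]), ([400, 143, 20, 16], 0.7, [0.057, -0.147])]
top board_handle [([339, 171, 97, 109], 0.93, 0)]
top flask [([400, 145, 19, 17], 0.68, [0.05, -0.145])]
top carton [([284, 180, 23, 26], 0.72, [-0.066, 0.147])]
top tape []
top packet [([476, 147, 26, 21], 0.63, [0.068, -0.349])]
scene jar [([364, 195, 31, 48], 0.65, [-0.145, 0.176]), ([294, 213, 38, 59], 0.63, [0.033, 0.066])]
scene tub [([273, 194, 28, 35], 0.95, [-0.038, -0.059])]
scene board_handle [([283, 218, 99, 57], 0.82, 0)]
scene flask [([228, 199, 17, 36], 0.95, [0.069, -0.129])]
scene carton [([340, 213, 22, 37], 0.59, [-0.055, 0.152])]
scene tape [([408, 239, 27, 28], 0.76, [-0.088, 0.339]), ([282, 221, 99, 52], 0.71, [0.035, 0.029]), ([177, 184, 23, 22], 0.7, [0.067, -0.346])]
scene packet [([177, 184, 27, 20], 0.96, [0.067, -0.344])]
34.2333
```

View pics/c8.png

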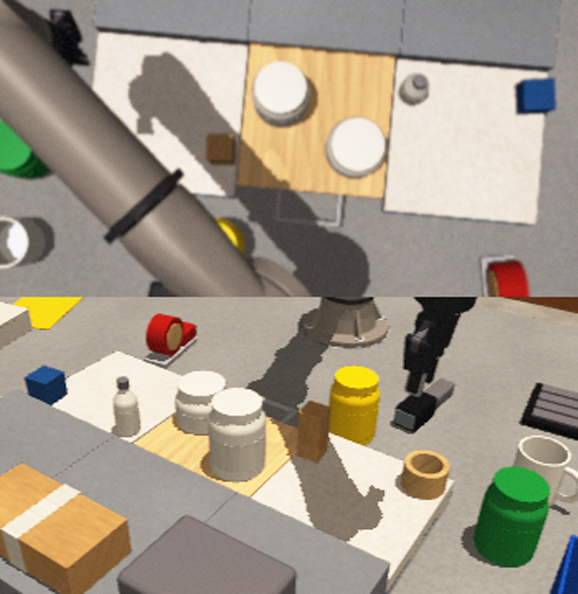

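Jar (crop 281,93) and tub (357,146) both stand upright, wholly on the board. The board is fully out with its handle bar unmoved, and the bystanders are in place. Handing in.

```bash
python3 -c "
from station import *
print(workorder.close_job(), robot.current_time_s())"
```

```text
the job is handed in; nothing more can be done
the job is handed in; nothing more can be done
```

The job is done and handed in. The robot's clock read 34.2 s just before, against the 72 s limit.

- **Board:** I hooked the handle with closed fingers and pulled until the stop was felt. The hand was then at console x −148.6 mm, where −149 mm was expected for a fully-out board.
- **Tub:** I pushed it straight across low down, with the hand tilted and the fingers part open as a cradle. It ended at about console (−43, −63) mm, leaving about 9 mm to the side edge of the board.
- **Jar:** I pushed it first in +x to clear the carton, then across. It ended at about console (25, 61) mm, leaving about 14 mm to the board's edge.
- **Last checks:** The final pictures show both upright and wholly on the board, with the board still out. The flask, carton and packet are where they were, and the hand is well clear of everything. I never read more than about 5 N on the tool between moves, and none of the 20 N push limits tripped.
- **Disagreements:** The two cameras differ by 5–10 mm on positions, and the top camera missed the tape in the last picture because the arm hid it. The scene camera shows it unmoved.

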